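Put the palette knife away and take up the big brush

ROBOT

A 6-joint arm with a two-finger parallel gripper is mounted at the origin on the work surface. World frame = base frame: x ahead of the robot, y to its left, z up, the work surface at z = 0. Lengths are in m, angles in degrees, forces in N, time in s.
With the tool pointing down it reaches from about 0.325 to 0.85 m from the base axis. Payload 15.5 kg.
Tool frame: the origin (TCP) lies at the very end of the fingers, on their centre line; the grasp point (between the pads) lies arm.grip_depth behind it (arm.grip_depth is the distance from the TCP to the grasp point, in m); z points along the fingers, y is the direction in which the jaws open and shut (so a half turn about z gives the same grasp; the last joint's range is limited). The gripper opens to 91 mm and grips with 3 to 60 N. Pads are 32 mm wide; open, the fingers measure 118 mm over their backs; the gripper's body (76 mm by 178 mm) begins 60 mm behind the grasp point.
Start: joints at [66.893, 28.281, 77.091, -0, 74.628, -5.472], TCP at [0.189, 0.596, 0.214] pointing down, gripper open.
Joint ranges: [-166.48, 166.48], [-47.26, 123.95], [12.59, 153.08], [-70.14, 250.14], [6.76, 159.57], [-176.63, 176.63]. Speed limits (degrees/s): [108.29, 108.29, 147.25, 172.46, 172.46, 172.46].

INTERFACE

Orientations are given as a 3x3 rotation matrix whose columns are the frame's x, y, z axes.
In Python, from rig import arm gives the robot as it stands. Calls block until the motion is done:
- arm.move_to(position, orientation): joint-space move of the TCP to a pose.
- arm.move_l(position, orientation=None, feed=0.15): straight line of the TCP; orientation=None keeps the orientation; feed is the mean speed in m/s.
- arm.move_joints(angles): joint-space move.
- arm.grip(opening): finger opening in m; the grip force is fixed at half the most; returns when the fingers have stopped.
- arm.sleep(seconds).
- arm.solve_ik(position, orientation): joint angles nearest the present ones, or None.
- arm.snapshot(name): name is "scene" or "side" or "wrist"; returns the picture (480x640x3 uint8, red, green, blue); there is no depth.
- arm.get_calibration(name): a dict with "intrinsics" (3x3 intrinsics, pixels), "cam_to_world" (4x4, takes a point from camera to world coordinates). Camera axes: x right, y down, z forward; pixel columns grow to the right and rows downward; lengths in m; the calibration is good to about 2 mm. The wrist camera is an equidistant fisheye: a pixel r from the principal point sees the ray r / f radians off the axis. A picture is of the moment at which its call begins: read the wrist's pose just before it. get_calibration takes no time and is no camera call; for the wrist camera it gives the pose at the moment of the call.
A pose or a line that the arm cannot do raises arm.Unreachable and nothing moves.
- arm.sign_off(): hands the job in, once; it reports no verdict.
Readings, each from a call of its own:
- arm.current_t(): time.
- arm.current_joint_positions(): joint angles.
- arm.current_dq(): joint speeds.
- arm.current_tau(): joint torques, N m.
- arm.current_ee_pos(): TCP position.
- arm.current_tool_rot(): TCP orientation.
- arm.current_force(): force on the tool from outside, world axes, zero at the start.
- arm.current_torque(): the same for the moment, N m.
- arm.current_width(): finger opening in m.
Only numpy, scipy, OpenCV 4.12 (cv2) and the standard library are available. Lean on these libraries where they do the work, as an engineer would, in place of code of your own. Each camera call takes 0.05 s, during which the arm holds its last target. There are 200 camera calls.

TASK

The mixing is done: lay the palette knife from the white palette down in the front compartment of the open drawer, lying flat and let go, then draw the biggest brush up out of the drying rack and finish while holding it ready to paint: bristles down and slanted at about 45 degrees, its bristle tip a few centimetres above the middle of the small canvas board on the table. Stop there with the brush gripped and still in the air, not put down. The canvas is wet, so nothing may touch it at any time; leave the two smaller brushes hanging in the rack.

Things in the scene. Friction and masses are not known exactly. Their poses are not given: they have to be found in the camera images.
- knife: palette knife lying flat on the white palette, 195 mm long, 50 g or so. Origin on its underside below the brass ferrule; its x axis runs along the knife towards the blade, z up. Dark wooden handle from x = -100 to -2 mm, 17 mm wide (y) and 14 mm thick (z); thin steel blade, 22 mm wide and 2 mm thick, from x = 25 to 95 mm
- knife_grip (a point): middle of the knife's handle, 45 mm behind the knife's origin and 7 mm above its underside; a good place to take it, fingers closing across the 17 mm width
- knife_end (a point): butt end of the knife's handle
- knife_tip (a point): tip of the knife's blade
- drawer_tray (a point): centre of the floor of the front compartment of the chest's open top drawer, floor 85 mm above the table. x points from the drawer's front into the chest, y along the drawer front, z up. The compartment is open above, 125 mm along x and 258 mm along y. Above this floor the side walls stand 43 mm, the front panel 53 mm, the rear partition (x = 62 mm) 38 mm. The drawer slides easily (1 N)
- chest: wooden chest of two drawers, fixed at the left, 250 mm deep (its x), 300 mm wide (y), 150 mm high, its front (its -x side) turned to the robot's right. Origin at the underside centre. The top drawer stands open 145 to 170 mm; a bar handle sticks out 41 mm from its front. The chest's front edge lies 75 to 105 mm behind the compartment's centre
- brush: the biggest brush, round, about 60 g, hanging bristles down in one of the rack's three holes. Origin on its axis at the underside of the handle's bulb, which rests on the rack's plate; z along the axis to the handle end (up at the start). Dark wooden handle: bulb 28 mm diameter to z = 10 mm, tapering to a round grip of 14 mm diameter from 50 to 119 mm; below the bulb ferrule and bristles, at most 17 mm diameter
- brush_tip (a point): tip of the biggest brush's bristles, 75 mm below the brush's origin along its axis
- brush_end (a point): end of the biggest brush's handle, 125 mm above the brush's origin along its axis
- brush_s: smallest brush in the rack, grip 10 mm diameter, handle end 82 mm above its origin (underside of the bulb); stays hanging
- brush_m: middle brush in the rack, grip 11 mm diameter, handle end 96 mm above its origin (underside of the bulb); stays hanging
- rack: brush drying rack fixed on the table at the right: steel drip tray 204 x 90 mm, 28 mm high, two end plates and an aluminium plate 196 x 50 mm, 10 mm thick, whose top is 95 mm above the table, with three 21 mm holes in a row along the rack's x axis, 60 mm apart, the middle one over the origin. Origin at the underside centre, z up
- canvas: small white canvas board with a few brush strokes, lying fixed on the table ahead of the robot: 200 mm along its x, 280 mm along its y, 18 mm thick. Origin at the centre of its underside, z up. Wet: not to be touched
- palette: white mixing palette fixed on the table, 170 x 250 x 6 mm, origin at its underside centre; the knife lies on it
There are look-alikes about, which are no part of the job. Leave any blue or purple look-alike of the knife alone.

How it is judged:
By the outcome, as a careful person would: the job done as asked, in the order asked, and still so for the second after the job is handed in, while the arm keeps its last pose, push and grip.
It also fails if it takes over 58 s, if anything falls off the work surface, if the arm or the gripper's body presses on something with over 40 N, if the wrist force passes 120 N, or if a joint passes its speed limit or range.

## Working session

There is one attempt and no reset: what is moved stays moved. The work goes in short steps, each a Python script; the robot and the scene stay as the last script left them, time stands still between calls to the robot, and variables do not carry over. Pictures are saved under pics/ and viewed, about 8 in all and at most 12, crops included, and the job is handed in when it is done.

```bash
mkdir -p pics; ls; cat > h.py <<'E'
import numpy as np, cv2
from rig import arm
def save(n,img): cv2.imwrite(f'pics/{n}.png',cv2.cvtColor(img,cv2.COLOR_RGB2BGR))
def ray(cal,uv,fish=False):
    K=np.array(cal['intrinsics']);T=np.array(cal['cam_to_world'])
    x=(uv[0]-K[0,2])/K[0,0];y=(uv[1]-K[1,2])/K[1,1]
    if fish:
        r=np.hypot(x,y);d=np.array([x/r*np.sin(r),y/r*np.sin(r),np.cos(r)]) if r>0 else np.array([0,0,1.])
    else: d=np.array([x,y,1.])
    return T[:3,3],T[:3,:3]@d
def onz(cal,uv,z,fish=False):
    o,d=ray(cal,uv,fish);return o+d*(z-o[2])/d[2]
def proj(cal,p,fish=False):
    K=np.array(cal['intrinsics']);T=np.array(cal['cam_to_world'])
    c=T[:3,:3].T@(np.array(p)-T[:3,3])
    if fish:
        th=np.arctan2(np.hypot(c[0],c[1]),c[2]);q=c[:2]/np.hypot(c[0],c[1])*th
    else: q=c[:2]/c[2]
    return K[0,0]*q[0]+K[0,2],K[1,1]*q[1]+K[1,2]
E
python3 - <<'E'
from h import *
for n in ['scene','side','wrist']:
    c=arm.get_calibration(n);save(n+'0',arm.snapshot(n));print(n,np.round(c['intrinsics'],1).tolist(),np.round(c['cam_to_world'],3).tolist())
print(arm.grip_depth,arm.current_t(),arm.current_width())
E
```

```text
pics
scene [[552.5, 0.0, 314.1], [0.0, 552.5, 243.4], [0.0, 0.0, 1.0]] [[0.135, 0.765, -0.629, 1.53], [0.991, -0.109, 0.08, -0.059], [-0.008, -0.634, -0.773, 1.448], [0.0, 0.0, 0.0, 1.0]]
side [[618.3, 0.0, 325.5], [0.0, 618.3, 235.3], [0.0, 0.0, 1.0]] [[0.898, -0.245, 0.367, -0.053], [-0.44, -0.53, 0.724, -0.998], [0.017, -0.812, -0.584, 1.048], [0.0, 0.0, 0.0, 1.0]]
wrist [[371.6, 0.0, 320.9], [0.0, 371.6, 235.8], [0.0, 0.0, 1.0]] [[0.303, 0.927, 0.223, 0.127], [0.953, -0.294, -0.072, 0.616], [-0.001, 0.234, -0.972, 0.385], [0.0, 0.0, 0.0, 1.0]]
0.0188 0.15 0.09135013873269449
```

View pics/scene0.png

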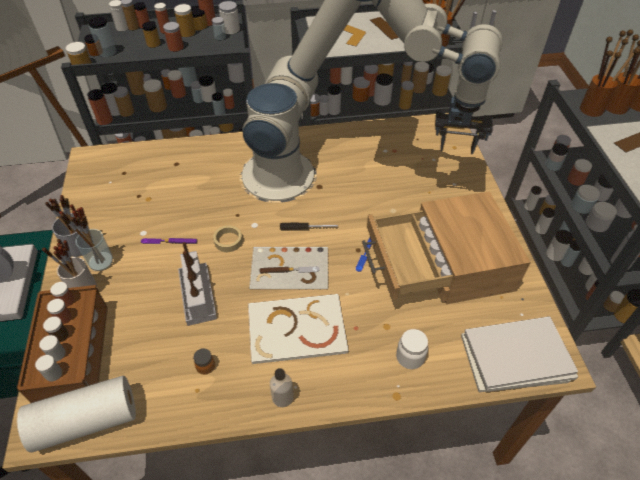

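View pics/side0.png

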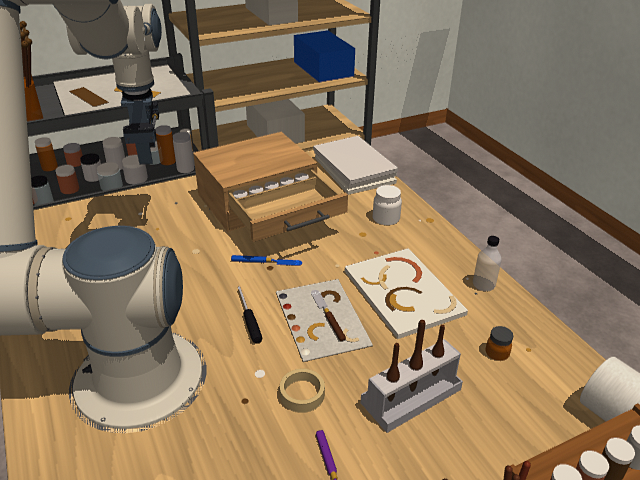

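Scene: the knife lies on the palette at about (262–318, 270), the drawer around (405, 250), the rack at (197, 290), with the big brush in the middle hole, and the canvas at about (297, 328). In the side view, the big brush's end is at about (421, 322). I'll enlarge both next.

```bash
python3 - <<'E'
import cv2
a=cv2.imread('pics/scene0.png')[200:370,170:370];b=cv2.imread('pics/side0.png')[250:440,265:475]
c=cv2.imread('pics/scene0.png')[190:310,345:545]
cv2.imwrite('pics/c1.png',cv2.resize(a,None,fx=3.5,fy=3.5,interpolation=cv2.INTER_CUBIC))
cv2.imwrite('pics/c2.png',cv2.resize(b,None,fx=3,fy=3,interpolation=cv2.INTER_CUBIC))
cv2.imwrite('pics/c3.png',cv2.resize(c,None,fx=4,fy=4,interpolation=cv2.INTER_CUBIC))
E
```

```text
(no output)
```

View pics/c1.png

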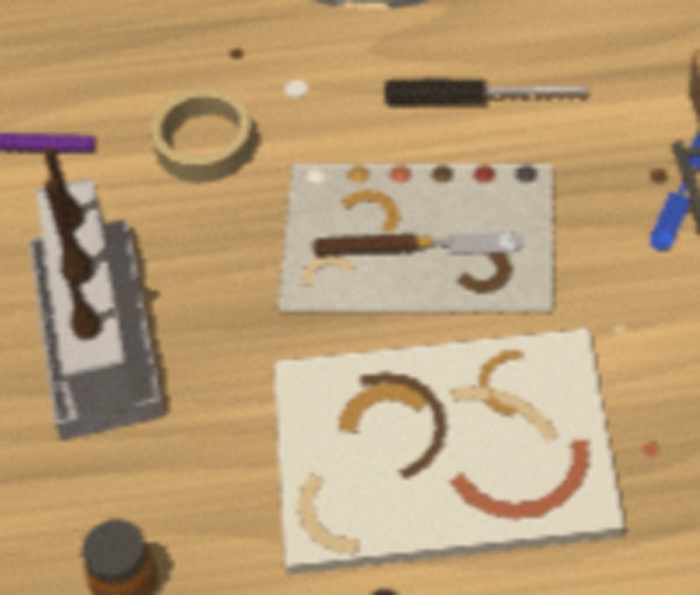

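View pics/c2.png

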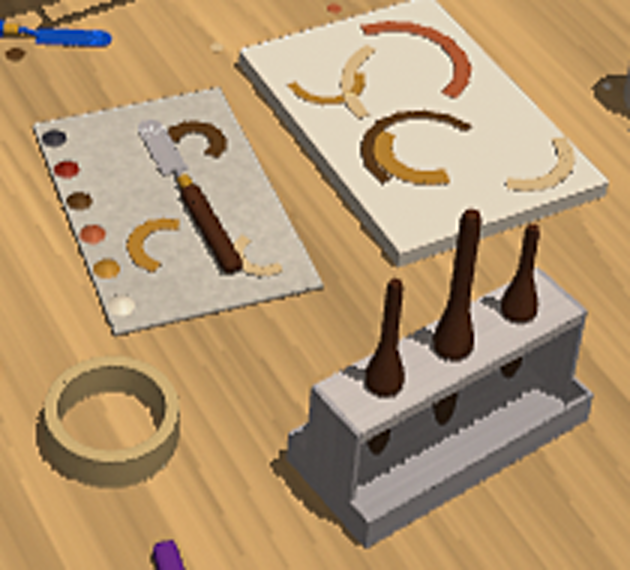

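View pics/c3.png

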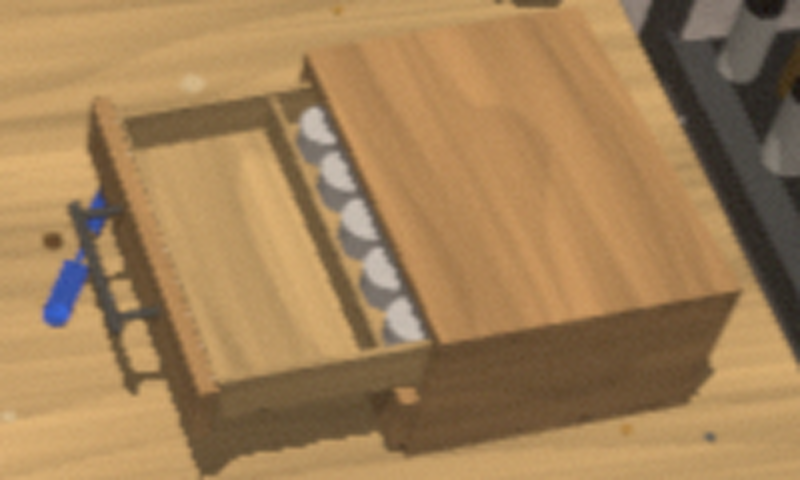

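```bash
python3 - <<'E'
from h import *
S=arm.get_calibration('scene');D=arm.get_calibration('side')
f1=lambda p:((p[0]+.5)/3.5-.5+170,(p[1]+.5)/3.5-.5+200)
f2=lambda p:((p[0]+.5)/3-.5+265,(p[1]+.5)/3-.5+250)
f3=lambda p:((p[0]+.5)/4-.5+345,(p[1]+.5)/4-.5+190)
def show(t,c,f,pts,z):
    q=np.array([onz(c,f(p),z) for p in pts]);print(t,np.round(q[:,:2],4).tolist(),'mean',np.round(q.mean(0),4),'len',np.round([np.linalg.norm(q[i]-q[i-1]) for i in range(len(q))],3))
    return q
for t,c,f,p in[('knS',S,f1,[(314,246),(522,241)]),('knD',D,f2,[(234,266),(149,124)])]:
    q=[onz(c,f(p[0]),.013),onz(c,f(p[1]),.013)];print(t,np.round(q,4).tolist(),np.linalg.norm(q[0]-q[1]))
show('palS',S,f1,[(294,164),(554,164),(552,312),(280,310)],.006)
show('canS',S,f1,[(275,361),(588,330),(624,529),(288,563)],.018)
show('canD',D,f2,[(240,52),(435,0),(607,186),(398,252)],.018)
show('rackS',S,f1,[(37,192),(93,180),(123,365),(64,376)],.095)
show('rackD',D,f2,[(313,385),(358,430),(585,310),(540,270)],.095)
show('bulbS',S,f1,[(68,222),(77,275),(85,330)],.1)
show('bulbD',D,f2,[(385,382),(454,347),(519,310)],.1)
print('endD',onz(D,f2((471,215)),.22))
show('chest',S,f3,[(305,58),(580,8),(740,292),(435,345)],.15)
show('panel inner',S,f3,[(125,118),(215,385)],.138)
show('panel outer',S,f3,[(97,98),(203,394)],.138)
show('floor',S,f3,[(138,150),(265,128),(360,348)],.085)
show('handle',S,f3,[(75,207),(118,325)],.115)
show('part top',S,f3,[(272,97),(373,345)],.123)
E
```

```text
knS [[0.4472, -0.1021, 0.013], [0.4685, 0.0892, 0.013]] 0.19242074705189652
knD [[0.452, -0.0996, 0.013], [0.4639, 0.0798, 0.013]] 0.17987211563553224
palS [[0.3412, -0.1143], [0.3763, 0.1332], [0.5463, 0.1055], [0.5098, -0.138]] mean [ 0.4434 -0.0034  0.006 ] len [0.17  0.25  0.172 0.246]
canS [[0.5721, -0.1451], [0.5782, 0.133], [0.7773, 0.1305], [0.7698, -0.1462]] mean [ 0.6744 -0.0069  0.018 ] len [0.198 0.278 0.199 0.277]
canD [[0.5762, 0.1284], [0.7755, 0.1205], [0.7671, -0.153], [0.5726, -0.145]] mean [ 0.6728 -0.0123  0.018 ] len [0.273 0.199 0.274 0.195]
rackS [[0.4145, -0.3404], [0.4077, -0.2908], [0.61, -0.2661], [0.6141, -0.3147]] mean [ 0.5116 -0.303   0.095 ] len [0.201 0.05  0.204 0.049]
rackD [[0.4089, -0.2912], [0.4167, -0.3369], [0.6146, -0.3132], [0.6086, -0.2676]] mean [ 0.5122 -0.3022  0.095 ] len [0.201 0.046 0.199 0.046]
bulbS [[0.4564, -0.3117], [0.5153, -0.3036], [0.5738, -0.2967]] mean [ 0.5152 -0.304   0.1   ] len [0.118 0.06  0.059]
bulbD [[0.4511, -0.3132], [0.5097, -0.3067], [0.5694, -0.2972]] mean [ 0.5101 -0.3057  0.1   ] len [0.119 0.059 0.06 ]
endD [ 0.51007076 -0.30362765  0.22      ]
chest [[0.3598, 0.4368], [0.3369, 0.6742], [0.6355, 0.6928], [0.6508, 0.4569]] mean [0.4957 0.5652 0.15  ] len [0.292 0.238 0.299 0.236]
panel inner [[0.3926, 0.2833], [0.6549, 0.2946]] mean [0.5238 0.289  0.138 ] len [0.263 0.263]
panel outer [[0.3683, 0.2655], [0.6614, 0.2843]] mean [0.5149 0.2749 0.138 ] len [0.294 0.294]
floor [[0.3825, 0.3005], [0.3736, 0.4089], [0.6015, 0.4256]] mean [0.4525 0.3783 0.085 ] len [0.252 0.109 0.228]
handle [[0.4587, 0.2315], [0.576, 0.2416]] mean [0.5173 0.2366 0.115 ] len [0.118 0.118]
part top [[0.374, 0.4097], [0.6261, 0.4223]] mean [0.5   0.416 0.123] len [0.252 0.252]
```

```bash
cat >> h.py <<'E'
def Rd(a,tilt=0,az=0):
    """tool down, jaw axis at yaw a deg; then tilted so the tool z leans towards azimuth az"""
    a,t,z=np.radians([a,tilt,az])
    y=np.array([np.cos(a),np.sin(a),0]);R=np.column_stack([np.cross(y,[0,0,-1]),y,[0,0,-1.]])
    ax=np.array([np.sin(z),-np.cos(z),0])*t   # rotates -z towards azimuth
    return cv2.Rodrigues(ax)[0]@R
KG=np.array([.4545,-.046]);KY=85.
DC=np.array([.512,.352]);DY=3.7
BR=np.array([.511,-.304]);CAN=np.array([.6735,-.0095])
E
python3 - <<'E'
from h import *
ik=lambda p,R:(lambda q:None if q is None else np.round(q,0).tolist())(arm.solve_ik(p,R))
for a in(KY+90,KY-90):
    print('knife',a,ik([*KG,.2],Rd(a)),ik([*KG,.009],Rd(a)))
u=np.array([np.cos(np.radians(DY)),np.sin(np.radians(DY))])
for s in(1,-1):
    g=DC-s*.0425*u
    for a in(DY+90,DY-90): print('place',s,a,ik([*g,.0895],Rd(a)),ik([*g,.25],Rd(a)))
for a in(97,-83): print('brush',ik([*BR,.161],Rd(a)),ik([*BR,.28],Rd(a)))
print(Rd(90,45,0)[:,2])
for az in range(-180,180,30):
    for s in(90,-90):
        R=Rd(az+s,45,az);tip=np.array([*CAN,.053]);print('fin',az,s,ik(tip-R[:,2]*(.16-.0188),R))
E
```

```text
knife 175.0 [-13.0, 16.0, 101.0, -0.0, 63.0, 172.0] [-13.0, 35.0, 112.0, -0.0, 33.0, 172.0]
knife -5.0 [-13.0, 16.0, 101.0, -0.0, 63.0, -8.0] [-13.0, 35.0, 112.0, -0.0, 33.0, -8.0]
place 1 93.7 [31.0, 33.0, 90.0, -0.0, 56.0, -63.0] [31.0, 23.0, 80.0, -0.0, 77.0, -63.0]
place 1 -86.3 [31.0, 33.0, 90.0, -0.0, 56.0, 117.0] [31.0, 23.0, 80.0, -0.0, 77.0, 117.0]
place -1 93.7 [27.0, 38.0, 79.0, -0.0, 62.0, -66.0] [27.0, 29.0, 69.0, -0.0, 81.0, -66.0]
place -1 -86.3 [27.0, 38.0, 79.0, -0.0, 62.0, 114.0] [27.0, 29.0, 69.0, -0.0, 81.0, 114.0]
brush [-37.0, 29.0, 85.0, -0.0, 66.0, -134.0] [-37.0, 23.0, 76.0, -0.0, 81.0, -134.0]
brush [-37.0, 29.0, 85.0, -0.0, 66.0, 46.0] [-37.0, 23.0, 76.0, -0.0, 81.0, 46.0]
[ 0.70710678  0.         -0.70710678]
fin -180 90 None
fin -180 -90 None
fin -150 90 None
fin -150 -90 None
fin -120 90 [15.0, 61.0, 34.0, -34.0, 117.0, 38.0]
fin -120 -90 [15.0, 61.0, 34.0, -34.0, 117.0, -142.0]
fin -90 90 [22.0, 48.0, 65.0, -41.0, 89.0, 31.0]
fin -90 -90 [22.0, 48.0, 65.0, -41.0, 89.0, -149.0]
fin -60 90 [25.0, 36.0, 93.0, -54.0, 60.0, 27.0]
fin -60 -90 [25.0, 36.0, 93.0, -54.0, 60.0, -153.0]
fin -30 90 None
fin -30 -90 None
fin 0 90 [-12.0, 25.0, 128.0, 153.0, 19.0, 107.0]
fin 0 -90 [-12.0, 25.0, 128.0, 153.0, 19.0, -73.0]
fin 30 90 [-35.0, 28.0, 116.0, 75.0, 41.0, 143.0]
fin 30 -90 [-35.0, 28.0, 116.0, 75.0, 41.0, -37.0]
fin 60 90 [-38.0, 37.0, 92.0, 49.0, 69.0, 146.0]
fin 60 -90 [-38.0, 37.0, 92.0, 49.0, 69.0, -34.0]
fin 90 90 [-33.0, 48.0, 63.0, 37.0, 95.0, 142.0]
fin 90 -90 [-33.0, 48.0, 63.0, 37.0, 95.0, -38.0]
fin 120 90 [-24.0, 61.0, 32.0, 29.0, 122.0, 134.0]
fin 120 -90 [-24.0, 61.0, 32.0, 29.0, 122.0, -46.0]
fin 150 90 None
fin 150 -90 None
```

```bash
python3 - <<'E'
from h import *
R=Rd(KY-90)
arm.move_to([*KG,.2],R); 
c=arm.get_calibration('wrist');save('w1',arm.snapshot('wrist'))
print([np.round(proj(c,p,True),0) for p in [(*KG,.013),(.4496,-.101,.013),(.4655,.087,.008)]])
arm.move_l([*KG,.05],R,.25);arm.move_l([*KG,.009],R,.08)
arm.grip(0);print(arm.current_width(),arm.current_force(),arm.current_t())
arm.move_l([*KG,.06],R,.1)
save('w2',arm.snapshot('wrist'));print(arm.current_width(),arm.current_force())
cv2.imwrite('pics/w12.png',cv2.resize(np.vstack([cv2.imread('pics/w1.png'),cv2.imread('pics/w2.png')]),(400,600)))
E
```

```text
[array([321., 216.]), array([321., 270.]), array([320.,  80.])]
0.016758198852450074 [ 0.07139192 -0.3572968   0.91170235] 5.1917
0.016892974563510545 [-0.25691681  0.31927787 -0.37055535]
```

View pics/w12.png

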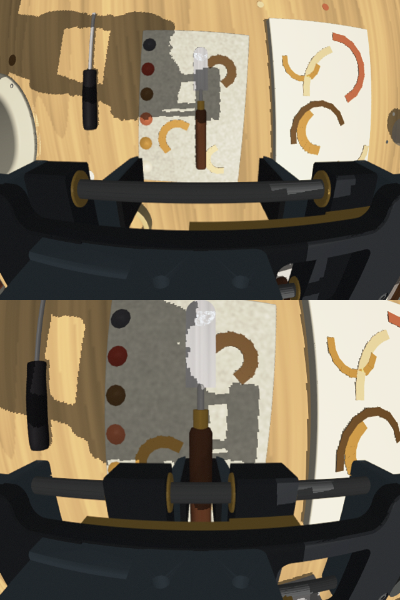

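The knife is gripped at a width of 17 mm and hangs straight. The butt appeared at the predicted pixel, about (321, 270). Placing it now.

```bash
python3 - <<'E'
from h import *
u=np.array([np.cos(np.radians(DY)),np.sin(np.radians(DY))])
g=DC+.0425*u;R=Rd(DY+90)
arm.move_l([*KG,.2],Rd(KY-90),.25)
arm.move_to([*g,.25],R)
save('s3',arm.snapshot('scene'))
arm.move_l([*g,.14],R,.25);arm.move_l([*g,.0895],R,.06)
print(arm.current_force(),arm.current_width())
arm.grip(.045);print(arm.current_force(),arm.current_width())
arm.move_l([*g,.25],R,.2)
save('s4',arm.snapshot('scene'));c=arm.get_calibration('wrist');save('w4',arm.snapshot('wrist'));print(arm.current_t())
a=cv2.imread('pics/s4.png')[180:320,340:540];b=cv2.imread('pics/w4.png')
a=cv2.resize(a,(560,392),interpolation=cv2.INTER_CUBIC)
b=cv2.resize(b,(240,180));o=np.zeros((580,560,3),np.uint8);o[:392]=a;o[395:575,:240]=b
o[395:575,250:490]=cv2.resize(cv2.imread('pics/s3.png')[160:310,340:540],(240,180));cv2.imwrite('pics/v4.png',o)
E
```

```text
[-0.22175379 -0.77078336 -0.37877309] 0.01665308564413822
[0.95585202 0.49978297 0.65150861] 0.04486882418930702
11.4333
```

View pics/v4.png

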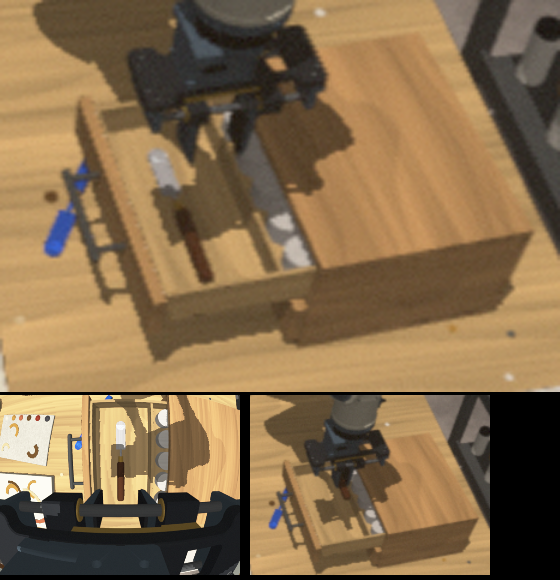

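The knife lies flat in the front compartment and the drawer hasn't moved. Next is the brush: I'll hover and check first.

```bash
python3 - <<'E'
from h import *
arm.move_to([*BR,.29],Rd(-83))
c=arm.get_calibration('wrist');D=arm.get_calibration('side');S=arm.get_calibration('scene')
for n in('wrist','side','scene'): save(n+'5',arm.snapshot(n))
pts=[(*BR,.22),(*BR,.095)]
o=[]
for n,c,f,(x,y) in(('wrist',c,1,(0,0)),('side',D,0,(340,240)),('scene',S,0,(140,220))):
    im=cv2.imread(f'pics/{n}5.png')
    for p in pts: 
        u=proj(c,p,f);print(n,np.round(u,1));cv2.drawMarker(im,tuple(int(round(v)) for v in u),(0,255,0),0,7,1)
    o.append(cv2.resize(im if f else im[y:y+195,x:x+130],(400,300) if f else (400,600)))
cv2.imwrite('pics/v5.png',np.hstack([cv2.resize(np.vstack([o[0],o[0]*0]),(400,600)),o[1]]))
E
```

```text
wrist [322.4 247.3]
wrist [321.9 214.2]
side [422.2 321.3]
side [415.6 365.9]
scene [184.  252.3]
scene [191.8 278. ]
```

View pics/v5.png

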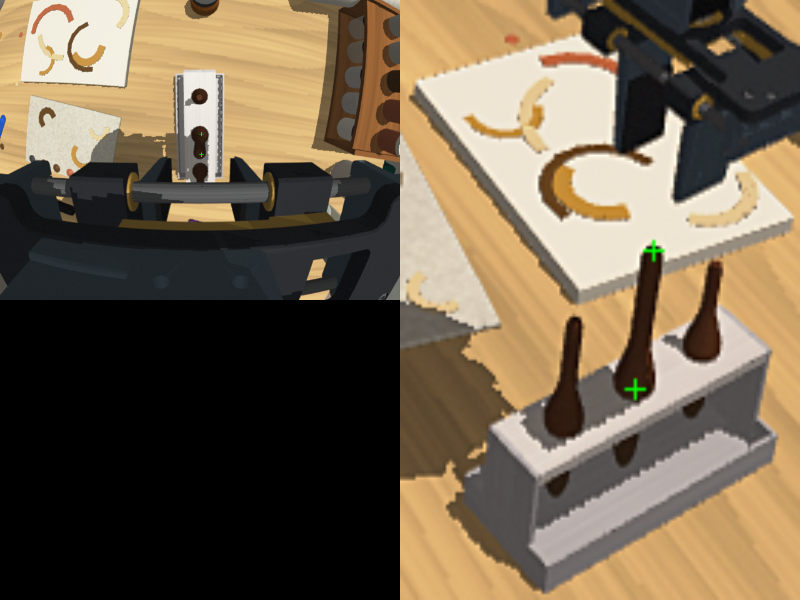

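The projected brush axis lands on the brush in both views, so I'll grip, lift and look.

```bash
python3 - <<'E'
from h import *
R=Rd(-83)
arm.move_l([*BR,.161],R,.12);arm.grip(0);print(arm.current_width(),arm.current_force())
arm.move_l([*BR,.25],R,.08);arm.move_l([*BR,.345],R,.2);print(arm.current_width(),arm.current_force(),arm.current_t())
Rf=Rd(0,45,90);tip=np.array([*CAN,.055]);p=tip-Rf[:,2]*(.16-.0188)
up=p+[0,0,.17]
try: arm.move_l(up,Rf,.15)
except arm.Unreachable as e: print(e); raise
for n in('side','scene'): save(n+'6',arm.snapshot(n))
b=up+Rf[:,2]*(.16-.0188)
for n in('side','scene'): print(n,[np.round(proj(arm.get_calibration(n),q),1) for q in(b,b-Rf[:,2]*.075)])
print(arm.current_t(),arm.current_width())
a=cv2.imread('pics/side6.png')[100:440,290:530];s=cv2.imread('pics/scene6.png')[140:380,150:370]
cv2.imwrite('pics/v6.png',np.hstack([cv2.resize(a,(400,567)),cv2.resize(s,(400,567))]))
E
```

```text
0.013321623703306014 [ 0.21376071  0.40764324 -0.32102166]
0.013423460941542998 [ 0.60993979  0.35427748 -0.83680078] 17.6417
side [array([411.2, 220.8]), array([426.2, 213.5])]
scene [array([293.1, 285.9]), array([272.2, 276.6])]
19.5833 0.01377923498816352
```

View pics/v6.png

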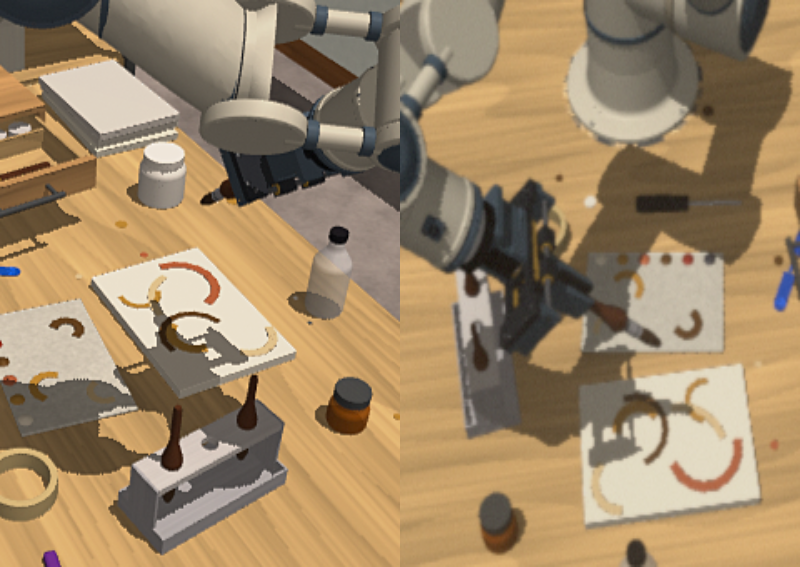

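Tip measured at (293, 286) in the scene view and (412, 222) in the side view, against predictions of (293.1, 285.9) and (411.2, 220.8). Both small brushes are still in the rack. Descending to 37 mm above the canvas.

```bash
python3 - <<'E'
from h import *
Rf=Rd(0,45,90);tip=np.array([*CAN,.055]);p=tip-Rf[:,2]*(.16-.0188)
arm.move_l(p,Rf,.1);arm.sleep(.5)
for n in('side','scene'): save(n+'7',arm.snapshot(n)); print(n,[np.round(proj(arm.get_calibration(n),q),1) for q in(tip,[*CAN,.018])])
print(arm.current_t(),arm.current_width(),arm.current_force(),arm.current_ee_pos()-p,np.abs(arm.current_dq()).max())
a=cv2.imread('pics/side7.png')[120:460,230:470];s=cv2.imread('pics/scene7.png')[190:390,160:430]
cv2.imwrite('pics/v7.png',np.hstack([cv2.resize(a,(400,567)),cv2.resize(s,(400,567))]))
E
```

```text
side [array([404.6, 276.4]), array([403.3, 287.5])]
scene [array([295.2, 319.2]), array([295.7, 325.7])]
22.0333 0.013341952836712613 [-0.6908347  -0.55843563 -0.23699859] [-9.41922049e-06 -2.73746888e-06 -6.57230933e-06] 0.11070998581918799
```

View pics/v7.png

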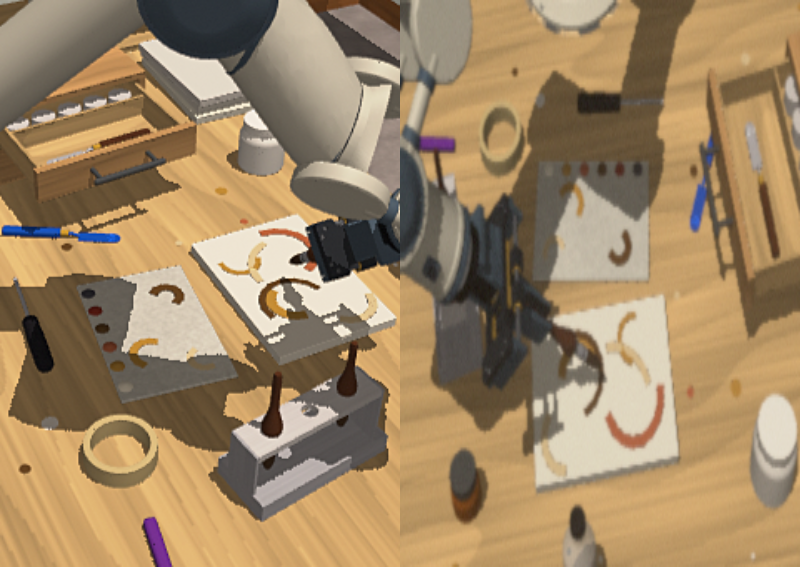

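```bash
python3 -c "
from h import *
arm.sleep(.3);print(arm.current_width(),arm.sign_off(),arm.current_t())"
```

```text
the job is handed in; nothing more can be done
the job is handed in; nothing more can be done
```

The job is done and handed in at about 22 s of the 58 s allowed.

- **Knife:** I took it from the white palette and let it go. It lies flat in the drawer's front compartment, parallel to the drawer front. The pictures show the drawer where it was, and contact forces stayed below 1 N when I read them.
- **Brush:** I drew the biggest brush straight up from the rack's middle hole and hold it bristles down at 45°. The tip is about 37 mm above the canvas, over its middle. Both smaller brushes still hang in the rack.
- **Last checks:** In both fixed cameras, the tip was within about 2 pixels of where it should be. The fingers read 13.3 mm on the 14 mm grip, the arm was at its target with almost no motion, and I saw no touch on the canvas. No check failed or disagreed.

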